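Load the bench dryer and latch its hood

TASK

Load the bench dryer: lower the solid drip plate over the four guide posts first, right down onto the bed, then stack every perforated drying plate that lies on the bench over the same posts, feet down, each resting flat on the one below. Then swing the clear hood down and press it until its catch snaps and holds it fully shut. Leave the flask, the brown jar and the beaker standing where they are.

Things in the scene. Friction and masses are not known exactly. Their poses are not given: they have to be found in the camera images.
- dryer: bench dryer: fixed grey base 250 mm deep (its x) by 220 mm wide (its y), 60 mm high. Origin: centre of its underside, z up; its -x side (display and dial) faces roughly to the robot. Four 8 mm steel guide posts with rounded tips stand on its bed, tips 140 mm above the bench
- dryer_bed (a point): centre of the flat steel bed, 60 mm above the bench; axes as the dryer's. Posts at x +-21, y +-51 mm from here rise 80 mm above it. Plates go here centred, long side along y (either way round): drip plate on the bed, drying plates on it at a pitch of 12 mm (undersides 12, 24, 36, 48, 60 mm above the bed)
- hood (a joint): hinge of the clear hood (open-bottomed box 165 x 176 x 85 mm that covers the posts), rad: 0 fully shut, 1.58 to 1.70 at the start (open, standing behind the bed), stop at 1.9. It stays where left; 1 to 4 N at the handle swings it. Near 0.06 it rests on a sprung catch; 10 to 15 N down on the handle snaps it past to 0 (held when below 0.02)
- hood_hinge (a point): middle of the hood's hinge axis, which runs along the dryer's y, 83 mm behind (+x of) the centre of the bed and 62 mm above the bench; axes: the hood's, as the dryer's when shut
- hood_handle (a point): middle of the hood's handle, a steel bar 10 mm thick, 90 mm long along the dryer's y, 28 mm clear of the hood's front wall; in the hood's frame 193 mm in front of (-x of) the hinge and 45 mm above it. 107 mm above the bench when shut; topmost, about 250 mm high, when open. Turns with the hood
- drip_plate: solid aluminium drip plate, no air holes, no feet, 126 mm long (its y) by 64 mm wide (its x) by 12 mm thick, with four 12 mm (11.5 mm free) holes at x +-21, y +-51 mm. Origin: centre of its underside, z up; the same turned half round. About 240 g. Lies on the bench at the start
- plate1: perforated aluminium drying plate, 126 mm long (its y) by 64 mm wide (x), 12 mm high: 7 mm plate with 10 mm air holes, on two 5 mm high foot rails that run across its width. Four 12 mm holes (11.5 mm free) at x +-21, y +-51 mm for the posts. Origin: centre of the feet's underside (top face 12 mm above), z up; same turned half round. About 120 g. Lies feet down at the start; may be absent
- plate2: perforated aluminium drying plate, 126 mm long (its y) by 64 mm wide (x), 12 mm high: 7 mm plate with 10 mm air holes, on two 5 mm high foot rails that run across its width. Four 12 mm holes (11.5 mm free) at x +-21, y +-51 mm for the posts. Origin: centre of the feet's underside (top face 12 mm above), z up; same turned half round. About 120 g. Lies feet down at the start; may be absent
- plate3: perforated aluminium drying plate, 126 mm long (its y) by 64 mm wide (x), 12 mm high: 7 mm plate with 10 mm air holes, on two 5 mm high foot rails that run across its width. Four 12 mm holes (11.5 mm free) at x +-21, y +-51 mm for the posts. Origin: centre of the feet's underside (top face 12 mm above), z up; same turned half round. About 120 g. Lies feet down at the start; may be absent
- plate4: perforated aluminium drying plate, 126 mm long (its y) by 64 mm wide (x), 12 mm high: 7 mm plate with 10 mm air holes, on two 5 mm high foot rails that run across its width. Four 12 mm holes (11.5 mm free) at x +-21, y +-51 mm for the posts. Origin: centre of the feet's underside (top face 12 mm above), z up; same turned half round. About 120 g. Lies feet down at the start; may be absent
- plate5: perforated aluminium drying plate, 126 mm long (its y) by 64 mm wide (x), 12 mm high: 7 mm plate with 10 mm air holes, on two 5 mm high foot rails that run across its width. Four 12 mm holes (11.5 mm free) at x +-21, y +-51 mm for the posts. Origin: centre of the feet's underside (top face 12 mm above), z up; same turned half round. About 120 g. Lies feet down at the start; may be absent
- flask: bystander: stoppered glass conical flask, 82 mm across the foot, 135 mm high; origin: centre of its underside
- reagent: bystander: brown glass jar with a black cap, 64 mm across, 130 mm high; origin: centre of its underside
- beaker: bystander: glass beaker, 72 mm across, 85 mm high; origin: centre of its underside
Not all that is in view belongs to the job. Leave any blue or orange look-alike of the plate1 alone.

How it is judged:
By the outcome, as a careful person would: the job done as asked, in the order asked, and still so for the second after the job is handed in, with the robot touching nothing.
Of plate1, plate2, plate3, plate4, plate5 only 3 to 5 are there at a start; the rules pass over those that are not, and their reading is None.
At some moment in a run one of drip_plate, plate1, plate2, plate3, plate4, plate5 may be knocked a few centimetres aside while the robot is not near it.
Once in a run the grip may slacken for a moment while it holds something.
It also fails if it takes over 210 s, if anything falls off the work surface, if the arm or the gripper's body presses on something with over 40 N, if the wrist force passes 120 N, or if a joint passes its speed limit or range.

ROBOT

A 6-joint arm with a two-finger parallel gripper is mounted at the origin on the work surface. World frame = base frame: x ahead of the robot, y to its left, z up, the work surface at z = 0. Lengths are in mm, angles in rad, forces in N, time in s.
With the tool pointing down it reaches from about 275 to 825 mm from the base axis. Payload 4.9 kg.
Tool frame: the origin (TCP) lies at the very end of the fingers, on their centre line; the grasp point (between the pads) lies 19 mm behind it; z points along the fingers, y is the line along which they close (so a half turn about z gives the same grasp; the last joint's range is limited). The gripper opens to 85 mm and grips with 20 to 120 N. Pads are 22 mm wide; open, the fingers measure 114 mm over their backs; the gripper's body (76 mm by 85 mm) begins 54 mm behind the grasp point. The pads swing forward as they close: fully open they stand 13 mm farther back than shut.
Start: joints at [1.091, 0.326, -0.193, 1.052, 0, 1.437], TCP at [186.417, 517.462, 231.281] pointing down, gripper open.
Joint ranges: [-2.65, 2.65], [-0.97, 1.79], [-1.3, 1.35], [-1.93, 2.1], [-1.47, 1.37], [-3.14, 3.14]. Speed limits (rad/s): [2.57, 2.57, 3.14, 3.14, 3.14, 3.14].

INTERFACE

Orientations are given as [roll, pitch, yaw] about the fixed x, y, z axes, in that order (R = Rz(yaw) Ry(pitch) Rx(roll)).
In Python, from bench import bot, solve_ik, imaging gives the robot as it stands. Calls block until the motion is done:
- bot.move_ptp(position, orientation): joint-space move of the TCP to a pose.
- bot.movel(position, rot=None, max_speed=150, threshold=None): straight line of the TCP; rot=None keeps the orientation; max_speed is the mean speed in mm/s. With threshold (N) it stops when the force on the tool has changed by that much, and returns True; else False.
- bot.move_j(angles): joint-space move.
- bot.grip(opening, effort=None): opening from 0.0 (shut) to 1.0 (fully open); effort is the grip in N (None keeps the last); returns when the fingers have stopped.
- bot.dwell(seconds).
- solve_ik(position, orientation): joint angles nearest the present ones, or None.
- bot.get_state(): the state.
- imaging.capture(name): name is "scene" or "side" or "wrist"; returns the picture (400x640x3 uint8, blue, green, red); there is no depth.
- imaging.camera_model(name): a dict with "K" (3x3 intrinsics, pixels), "position" and "rotation" of the camera in the world. Camera axes: x right, y up, looking along -z (the intrinsics and any distortion apply to the point x, -y, -z); pixel columns grow to the right and rows downward; lengths in mm; the calibration is good to about 2 mm. A picture is of the moment at which its call begins: read the wrist's pose just before it. camera_model takes no time and is no camera call; for the wrist camera it gives the pose at the moment of the call.
A pose or a line that the arm cannot do raises bot.IKError and nothing moves.
- bot.sign_off(): hands the job in; it is judged then, once.
The state is a dict: "t": time; "qpos": joint angles; "joint_velocities": joint speeds; "effort": joint torques, N m; "tcp_pos": TCP position; "orientation": TCP orientation; "contact_force": force on the tool from outside, world axes, zero at the start; "wrist_torque": the same for the moment, N m; "opening": opening from 0.0 (shut) to 1.0 (fully open); "gripper_force": force on a finger pad.
Only numpy, scipy, OpenCV 4.12 (cv2) and the standard library are available. Lean on these libraries where they do the work, as an engineer would, in place of code of your own. Each camera call takes 0.05 s, during which the arm holds its last target. There are 200 camera calls.

## Working session

There is one attempt and no reset: what is moved stays moved. The work goes in short steps, each a Python script; the robot and the scene stay as the last script left them, time stands still between calls to the robot, and variables do not carry over. Pictures are saved under pics/ and viewed, at most 17 in all, crops included, and the job is handed in when it is done.

```bash
ls; mkdir -p pics
python3 - <<'E'
from bench import bot, solve_ik, imaging
import cv2
for n in ("scene","side","wrist"):
    cv2.imwrite(f"pics/{n}0.png",imaging.capture(n)); m=imaging.camera_model(n); print(n,m)
s=bot.get_state();print(s)
E
```

```text
pics
scene {'K': array([[398.90030403,   0.        , 319.4884407 ],
       [  0.        , 398.90030403, 200.0911675 ],
       [  0.        ,   0.        ,   1.        ]]), 'position': array([1088.82768722,  146.88207421, 1141.69921136]), 'rotation': array([ 0.51189647, -0.01310819,  1.78872382])}
side {'K': array([[371.2621938 ,   0.        , 322.77791707],
       [  0.        , 371.2621938 , 196.59935756],
       [  0.        ,   0.        ,   1.        ]]), 'position': array([-215.24988525, -727.35134443,  760.47455806]), 'rotation': array([ 1.00682489, -0.01608003, -0.72897357])}
wrist {'K': array([[302.19141991,   0.        , 316.14783039],
       [  0.        , 302.19141991, 199.18458751],
       [  0.        ,   0.        ,   1.        ]]), 'position': array([117.77314961, 543.49337439, 374.06997832]), 'rotation': array([-0.28935475,  0.00141511,  1.22596185])}
{'t': 0.15, 'qpos': array([ 1.09075585e+00,  3.26787123e-01, -1.93332389e-01,  1.05202418e+00,
        5.06351170e-05,  1.43659009e+00]), 'joint_velocities': array([ 0.0009274 , -0.00035276,  0.00398812,  0.00136701,  0.00096677,
       -0.00073045]), 'effort': array([ 8.32441019e-04, -4.43704605e+01,  2.62664026e+01,  1.04161885e-02,
       -8.45981640e-05,  3.04724523e-06]), 'tcp_pos': array([186.21319872, 517.05123141, 230.68265691]), 'orientation': array([-3.14026418e+00, -2.30462724e-04,  2.79575822e+00]), 'contact_force': array([-0.03893381,  0.7491107 , -0.00799509]), 'wrist_torque': array([-0.02530295, -0.00065791, -0.00400938]), 'gripper_force': 0.0, 'opening': 0.9947987296319396}
```

View pics/scene0.png

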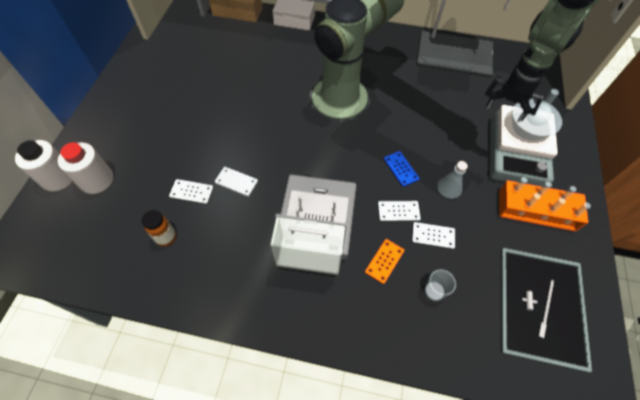

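View pics/side0.png

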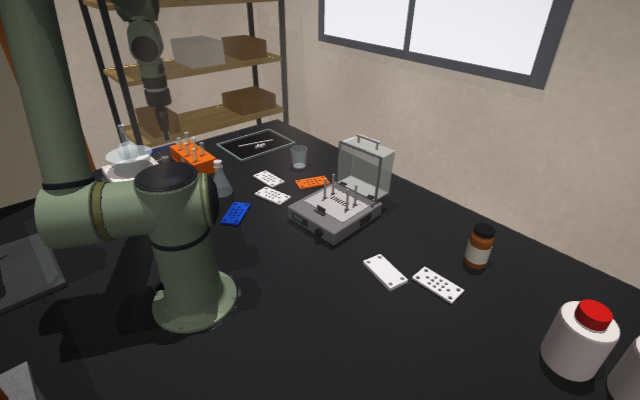

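Scene: four white plates: the drip plate at (236,181), and perforated ones at (191,191), (399,211) and (434,235). The blue and orange plates are look-alikes. The dryer is at (318,220) with its hood open. The side view agrees, with nothing hidden. Next I'll get rough positions.

```bash
cat > h.py <<'E'
from bench import bot, solve_ik, imaging
import cv2, numpy as np
from scipy.spatial.transform import Rotation as R
from scipy.optimize import least_squares
def cam(n):
    m=imaging.camera_model(n); return m["K"],np.array(m["position"]),R.from_euler("xyz",m["rotation"]).as_matrix()
def ray(c,uv):
    K,p,M=c; d=np.linalg.inv(K)@[uv[0],uv[1],1]; return p,M@(d*[1,-1,-1])
def onz(c,uv,z):
    p,d=ray(c,uv); return p+d*(z-p[2])/d[2]
def proj(c,X):
    K,p,M=c; q=((np.atleast_2d(X)-p)@M)*[1,-1,-1]; q=q@K.T; return q[:,:2]/q[:,2:]
def tri(cs,uvs):
    A=np.zeros((3,3));b=np.zeros(3)
    for c,uv in zip(cs,uvs):
        p,d=ray(c,uv); d=d/np.linalg.norm(d); P=np.eye(3)-np.outer(d,d); A+=P;b+=P@p
    return np.linalg.solve(A,b)
def rects(img,thr=190,amin=150):
    "white plate outlines as 4-corner boxes"
    w=(img.min(2)>thr).astype(np.uint8); w=cv2.morphologyEx(w,cv2.MORPH_CLOSE,np.ones((3,3)))
    cs,_=cv2.findContours(w,cv2.RETR_EXTERNAL,cv2.CHAIN_APPROX_NONE)
    return [(cv2.minAreaRect(c),c) for c in cs if cv2.contourArea(c)>amin]
def shot(n,name):
    c=cam(n); im=imaging.capture(n); cv2.imwrite(f"pics/{name}.png",im); return c,im
E
python3 - <<'E'
from h import *
np.set_printoptions(precision=1,suppress=True)
c=cam("scene"); im=cv2.imread("pics/scene0.png"); s=cam("side")
for n in ("scene","side"):
    im=cv2.imread(f"pics/{n}0.png"); c=cam(n)
    for r,k in rects(im):
        if n=="scene" and not(150<r[0][0]<470 and 150<r[0][1]<290): continue
        B=np.array([onz(c,p,12) for p in cv2.boxPoints(r)])[:,:2]
        print(n,np.array(r[0]),onz(c,r[0],12)[:2],"sides",np.linalg.norm(B[1]-B[0]),np.linalg.norm(B[2]-B[1]))
for nm,a,b in [("drip",(236,181),(384.5,271.5)),("p",(191,191),(438.5,284.5)),("p",(399,211),(272,195)),("p",(434,235),(268,178.5)),("dialtop",(320,190),(305,211))]:
    print(nm,tri([cam("scene"),cam("side")],[a,b]))
im=cv2.imread("pics/scene0.png")[165:285,260:360]
cv2.imwrite("pics/dry.png",cv2.resize(im,None,fx=5,fy=5,interpolation=cv2.INTER_CUBIC))
E
```

```text
scene [433.9 234.8] [507.2 397.7] sides 66.85103632816755 132.66916740177783
scene [399. 210.] [444.4 281.1] sides 130.57735221313865 66.03948625525986
scene [310.2 221.7] [548.8  12.6] sides 208.84973896465323 234.289165445689
scene [190.6 190.6] [ 525.5 -395.4] sides 67.82857673016628 135.74348230401066
scene [235.8 180.5] [ 455.1 -263.8] sides 67.89115571253983 135.6719396521628
side [589.2 323. ] [ 695.9 -720.1] sides 110.430950910074 127.4922614818028
side [437.8 283.3] [ 525.9 -394.7] sides 69.70920107490207 138.49726717639274
side [384.8 270.3] [ 453.8 -264.5] sides 72.58771205655303 149.7080834783206
side [337.2 203.3] [591.9  78.8] sides 165.82307620173773 243.60946951785206
side [271. 187.] [474.2 331. ] sides 180.53791157455512 225.10417390221025
side [478.8  25. ] [5478.4 2183.7] sides 33927.714387043496 26241.889050388214
side [365.8  23.3] [4213.  3269.6] sides 6344.158921226018 2034.148458967365
drip [ 453.9 -264.3    6.9]
p [ 525.6 -396.2    8.9]
p [445.7 282.6   9.3]
p [506.5 398.6   9.2]
dialtop [436.7  39.8  58.1]
```

View pics/dry.png

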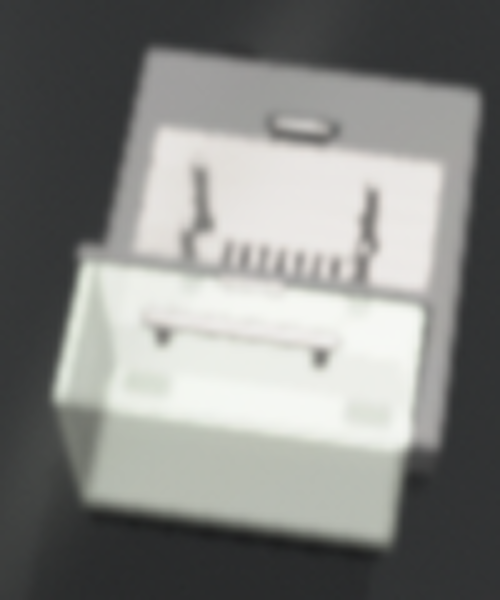

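Rough poses from the scene and side cameras agree to within about 2 mm, and the plate heights are plausible. The crop shows the dryer with its posts near crop (200,170) and (370,190), and the handle along (150,318)-(335,345). Next: wrist close-ups of the dryer and the drip plate.

Run:
```python
from h import *
import pickle
out={}
def v(name,p,yaw):
    try: bot.move_ptp(p,[np.pi,0,yaw])
    except bot.IKError as e: print("IK",name,e); return
    bot.dwell(0.3); c,im=shot("wrist",name); out[name]=c; print(name,bot.get_state()["t"],bot.get_state()["tcp_pos"].round(1),c[1].round(1))
v("d1",[470,40,330],np.pi)
v("d2",[400,-40,330],np.pi)
v("drip1",[455,-264,260],np.pi)
pickle.dump(out,open("cams.pkl","wb"))
a=np.hstack([cv2.imread(f"pics/{n}.png")[:,120:520] for n in("d1","d2")]); cv2.imwrite("pics/dd.png",a)
```

```text
d1 2.5333 [470.   40.3 330. ] [397.2  42.  473.3]
d2 3.3917 [400.4 -39.5 329.8] [327.7 -38.  473.3]
drip1 4.6917 [ 455.3 -263.3  260.6] [ 382.4 -261.5  404. ]
```

View pics/dd.png

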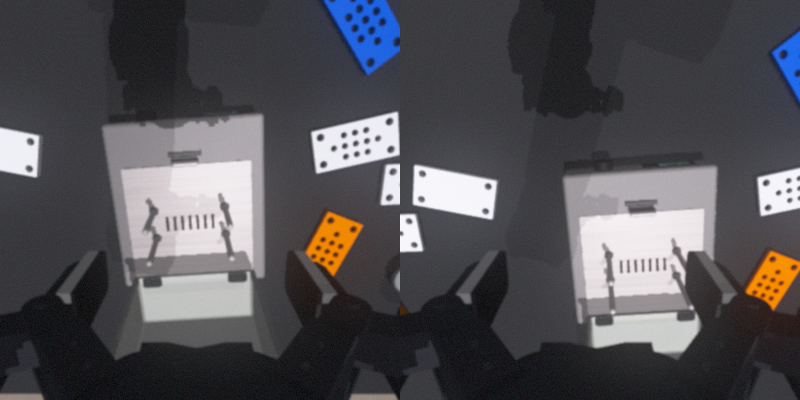

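View pics/drip1.png

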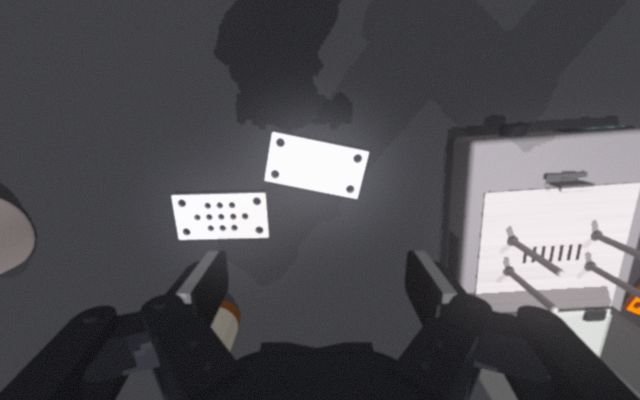

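The wrist pictures show the dryer with its top front corners at about (223,126) and (383,115) in d1, and the posts leaning outward with shadows. The drip plate is at (317,165) and a perforated plate at (220,216). I'll enlarge the posts to read them.

Run:
```python
from h import *
L=[]
for n,x,y in(("d1",250,155),("d2",290,205)):
    im=cv2.imread(f"pics/{n}.png")[y:y+135,x:x+135]; L.append(cv2.resize(im,(400,400),interpolation=cv2.INTER_CUBIC))
im=cv2.imread("pics/drip1.png")[215:315,465:640]
cv2.imwrite("pics/z1.png",np.hstack(L))
```

```text
(no output)
```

View pics/z1.png

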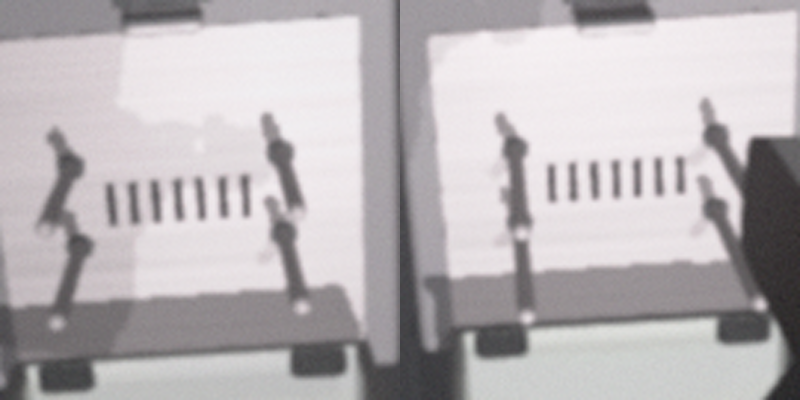

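Read from the crop: d1 post bases at (72,163), (280,152), (80,243), (285,231) and tips at (45,228), (297,212), (57,322), (302,307). In d2 the bases are at (114,146), (314,135), (315,208) and the tips at (121,233), (128,317), (361,304). Next I fit the dryer pose and the drip plate.

```bash
cat >> h.py <<'E'
PC=np.array([[-32,-63],[32,-63],[32,63],[-32,63]],float)
def seeplate(c,im,guess,r=60,z=12):
    "outline of white plate nearest guess on plane z -> x,y,yaw,(short,long)"
    best=None
    for q,k in rects(im,170,600):
        P=np.array([onz(c,p,z)[:2] for p in k[:,0]]).astype(np.float32)
        b=cv2.minAreaRect(P); d=np.hypot(*(np.array(b[0])-guess))
        if d<r and min(b[1])>50 and max(b[1])<150 and (best is None or d<best[0]): best=(d,b)
    if best is None: return None
    b=cv2.boxPoints(best[1]); e=[b[1]-b[0],b[2]-b[1]]; e.sort(key=np.linalg.norm)
    yaw=np.arctan2(-e[1][0],e[1][1])   # plate y axis = long side
    yaw=(yaw+np.pi/2)%np.pi-np.pi/2
    return np.array([*best[1][0],yaw]),[round(float(np.linalg.norm(v)),1) for v in e]
E
python3 - <<'E'
from h import *
import pickle
np.set_printoptions(precision=2,suppress=True)
C=pickle.load(open("cams.pkl","rb")); s=135/400
off={"d1":(250,155),"d2":(290,205)}
S={"FL":(-21,-51),"FR":(-21,51),"BL":(21,-51),"BR":(21,51)}
O=[("d1","FL",0,72,163),("d1","FR",0,280,152),("d1","BL",0,80,243),("d1","BR",0,285,231),
("d1","FL",80,45,228),("d1","FR",80,297,212),("d1","BL",80,57,322),("d1","BR",80,302,307),
("d2","FL",0,114,146),("d2","FR",0,314,135),("d2","BR",0,315,208),("d2","FL",80,121,233),("d2","BL",80,128,317),("d2","BR",80,361,304)]
px=[np.array([(x+.5)*s-.5+off[n][0],(y+.5)*s-.5+off[n][1]]) for n,_,_,x,y in O]
def res(p,sel=None):
    r=[]
    for (n,k,h,_,_),u in zip(O,px):
        a,b=S[k]; X=[p[0]+a*np.cos(p[2])-b*np.sin(p[2]),p[1]+a*np.sin(p[2])+b*np.cos(p[2]),p[3]+h]
        r.append(proj(C[n],X)[0]-u)
    return np.ravel(r)
f=least_squares(res,[530,25,0,60],loss="soft_l1"); print("bed",f.x); print(res(f.x).reshape(-1,2))
def tt(k): return tri([C[a[0]] for a in O if a[1]==k and a[2]==80],[u for a,u in zip(O,px) if a[1]==k and a[2]==80])
for k in("FL","BL","BR"): print("tip",k,tt(k))
for n,g in (("drip1",(454,-264)),("d2",(454,-264)),("drip1",(525,-396))): print(n,seeplate(C[n],cv2.imread(f"pics/{n}.png"),g))
g=lambda n:[r[0][0] for r,_ in rects(cv2.imread(f"pics/{n}.png"),170,600)]
a=np.array([q for q,_ in [(r[0],0) for r,k in rects(cv2.imread("pics/drip1.png"),170,600)]]);b=np.array([r[0] for r,k in rects(cv2.imread("pics/d2.png"),170,600)])
for i in a:
    if abs(i-[317,165]).max()<9:
        for j in b:
            if abs(j-[175,192]).max()<12: print("drip tri",tri([C["drip1"],C["d2"]],[i,j]))
E
```

```text
bed [554.6   33.29   0.07  59.32]
[[-0.21  0.53]
 [ 0.15 -0.23]
 [ 0.11  0.29]
 [-0.4   0.1 ]
 [-0.12  0.1 ]
 [ 0.44  0.19]
 [-0.25 -0.04]
 [-0.07  0.05]
 [ 0.2   0.  ]
 [ 0.41 -0.34]
 [-0.18 -0.26]
 [ 0.31 -0.15]
 [-0.36 -0.08]
 [-0.03 -0.14]]
tip FL [537.57 -19.21 138.55]
tip BL [578.76 -15.74 139.88]
tip BR [571.9   85.57 139.72]
drip1 (array([ 454.15, -262.34,   -0.2 ]), [66.0, 127.9])
d2 (array([ 454.24, -262.54,   -0.2 ]), [65.8, 127.7])
drip1 (array([ 524.77, -392.94,    0.03]), [66.2, 127.9])
drip tri [ 452.52 -262.6    14.8 ]
```

The bed fits at (554.6, 33.3), yaw 0.07, height 59.3 (expected 60), and the tips come out near 139.5 (expected 140). The drip plate is at (454.2, -262.4), yaw -0.20, and its size matches. Grasping the drip plate now: a touch probe on the bench first to find fingertip height, then lift and look.

```bash
cat >> h.py <<'E'
BED=np.array([554.6,33.3,0.07])
def st(): return bot.get_state()
def pick(p,yaw,z,op=.88,lift=170):
    bot.grip(op,60)
    bot.move_ptp([p[0],p[1],60],[np.pi,0,yaw]); bot.dwell(.2)
    bot.movel([p[0],p[1],z],max_speed=60,threshold=10); bot.dwell(.1)
    print("down z",st()["tcp_pos"].round(2))
    bot.grip(0,80); s=st(); print("grip",s["opening"],s["gripper_force"],s["t"])
    bot.movel([p[0],p[1],lift],max_speed=200); bot.dwell(.2)
    s=st(); print("lift",s["opening"],s["gripper_force"],s["contact_force"].round(1))
E
python3 - <<'E'
from h import *
x,y,th=454.2,-262.4,-0.2
print(bot.get_state()["t"]); yaw=th+np.pi/2
bot.grip(.88,60); bot.move_ptp([x,y,60],[np.pi,0,yaw]); bot.dwell(.3); c,im=shot("wrist","g0")
print(seeplate(c,im,(x,y)))
hit=bot.movel([x,y,-10],max_speed=30,threshold=6); z=st()["tcp_pos"]; print("touch",hit,z)
E
```

```text
4.6917
(array([ 460.36419678, -231.80169678,    1.37157595]), [63.5, 64.6])
touch True [ 454.17347334 -262.39418367   -9.30734976]
```

Fingertips touch the bench at TCP z ≈ -9.3, because the pads stand back when open. I'll raise 4 mm, grip, lift and look.

Run:
```python
from h import *
x,y=454.2,-262.4
bot.movel([x,y,-5],max_speed=30); bot.grip(0,80); s=st(); print("grip",s["opening"],s["gripper_force"],s["t"])
bot.movel([x,y,170],max_speed=200); bot.dwell(.2); s=st(); print("lift",s["opening"],s["gripper_force"],s["contact_force"].round(1),s["tcp_pos"],s["t"])
bot.move_ptp([BED[0],BED[1],175],[np.pi,0,BED[2]+np.pi/2]); bot.dwell(.3)
s=st(); print(s["opening"],s["gripper_force"],s["tcp_pos"],s["t"])
c,im=shot("wrist","h0"); import pickle; pickle.dump(c,open("h0.pkl","wb"))
cv2.imwrite("pics/h0b.png",im)
```

```text
grip 0.7232377997022261 87.66373872756958 9.6583
lift 0.7195704319193554 87.16789841651917 [ 0.1 -0.2 -2.4] [ 453.53838488 -261.91361954  168.7832476 ] 10.8833
0.7247062315054197 87.10612177848816 [554.60360917  32.32724812 174.99600038] 12.375
```

View pics/h0b.png

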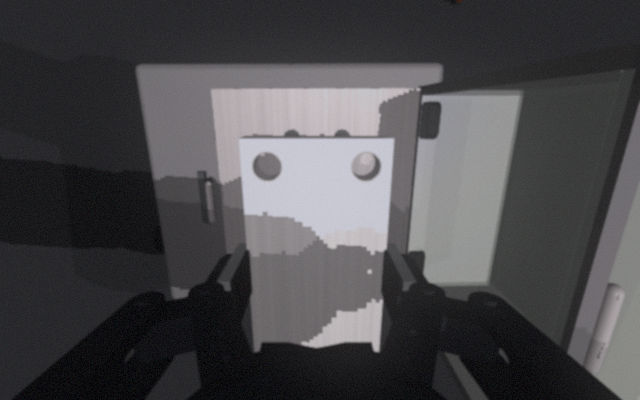

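The plate is held square. Its near holes are at (267,166) and (365,166), with post tips visible through them. I'll compute the misalignment.

Run:
```python
from h import *
import pickle
np.set_printoptions(precision=2,suppress=True)
c=pickle.load(open("h0.pkl","rb")); im=cv2.imread("pics/h0.png")
cs,sn=np.cos(.07),np.sin(.07)
for a in(-21,21):
    X=[BED[0]+a*cs-51*sn,BED[1]+a*sn+51*cs]; print("post",X,"tip px",proj(c,[*X,140])[0],"hole px if aligned",proj(c,[*X,192])[0])
for u in((267,166),(365,166),(242,137),(393,137)): print(u,onz(c,u,192)[:2])
cv2.imwrite("pics/z2.png",cv2.resize(im[125:205,235:400],None,fx=4.8,fy=4.8,interpolation=cv2.INTER_CUBIC))
print(st()["tcp_pos"],st()["orientation"],st()["qpos"])
```

```text
post [np.float64(530.084343780467), np.float64(82.70630121882907)] tip px [280.33 148.86] hole px if aligned [266.3  164.41]
post [np.float64(571.9814857911047), np.float64(85.64390080700545)] tip px [351.9  148.81] hole px if aligned [365.84 164.35]
(267, 166) [530.4   82.05]
(365, 166) [571.71  84.92]
(242, 137) [519.86  93.4 ]
(393, 137) [581.81  97.7 ]
[554.6   32.51 174.99] [-3.14  0.    1.64] [-0.07  0.38 -0.27  0.93 -0.    1.43]
```

View pics/z2.png

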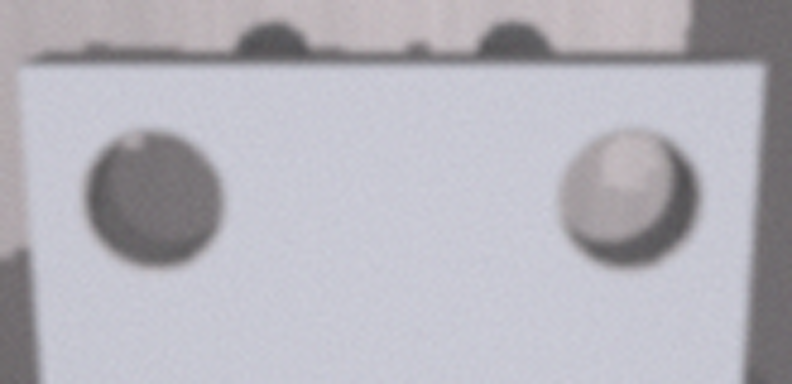

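Alignment is within 0.8 mm, explained by the arm settling short in y. I'll correct for that and lower.

```bash
cat >> h.py <<'E'
def settle(p,yaw=None,speed=100):
    "move and trim the steady error in xy"
    p=np.array(p,float); t=p.copy()
    for i in range(3):
        bot.movel(t,rot=None if yaw is None else [np.pi,0,yaw],max_speed=speed if i==0 else 30); bot.dwell(.25)
        e=p-st()["tcp_pos"]; 
        if np.hypot(*e[:2])<.25: break
        t[:2]+=e[:2]
    print("settled",st()["tcp_pos"].round(2)); return t
def insert(t,zend,thr=12,speed=40):
    "t: trimmed command xy. returns True when stopped early"
    h=bot.movel([t[0],t[1],zend],max_speed=speed,threshold=thr); bot.dwell(.2); s=st()
    print("insert hit",h,s["tcp_pos"].round(2),"F",s["contact_force"].round(1),"op",round(s["opening"],3),"gf",round(s["gripper_force"],1),"t",s["t"])
    return h
E
python3 - <<'E'
from h import *
t=settle([BED[0],BED[1]-.1,165],BED[2]+np.pi/2)
insert(t,54)
E
```

```text
settled [554.77  33.23 165.26]
insert hit True [554.62  33.19  55.66] F [-0.4  1.3  6.1] op 0.723 gf 88.3 t 15.7
```

Slid down cleanly to z 55.7, the seated height. Release, check, and fetch the right-hand perforated plate with a fresh look first.

```bash
cat >> h.py <<'E'
def look(x,y,name,yaw=np.pi,z=200):
    bot.move_ptp([x+35,y,z],[np.pi,0,yaw]); bot.dwell(.35)
    c,im=shot("wrist",name); r=seeplate(c,im,(x,y)); print(name,r,st()["t"]); return r
def release():
    bot.movel([*st()["tcp_pos"][:2],st()["tcp_pos"][2]],max_speed=20)
    bot.grip(.95); bot.movel([*st()["tcp_pos"][:2],190],max_speed=200)
def grab(p,side):
    yaw=p[2]+side*np.pi/2
    bot.grip(.88,80); bot.move_ptp([p[0],p[1],60],[np.pi,0,yaw]); t=settle([p[0],p[1],40],yaw)
    h=bot.movel([t[0],t[1],-5],max_speed=60,threshold=10); print("down",h,st()["tcp_pos"].round(2))
    bot.grip(0,80); bot.movel([p[0],p[1],185],max_speed=200); bot.dwell(.1); s=st()
    print("lift op",round(s["opening"],3),"gf",round(s["gripper_force"],1),"t",s["t"])
E
python3 - <<'E'
from h import *
release(); shot("wrist","after0")
r=look(524.8,-393,"k1")
bot.dwell(0.1)
E
```

```text
k1 (array([ 5.24985657e+02, -3.93008362e+02,  3.31988335e-02]), [66.5, 129.2]) 19.4167
```

Run:
```python
from h import *
import pickle
grab([525,-393,.033],1)
bot.move_ptp([BED[0],BED[1],185],[np.pi,0,BED[2]+np.pi/2]); t=settle([BED[0],BED[1]-.1,175],BED[2]+np.pi/2)
print(t,st()["opening"])
c,im=shot("wrist","h1"); pickle.dump(c,open("h1.pkl","wb"))
a=cv2.imread("pics/after0.png")
cv2.imwrite("pics/m1.png",np.vstack([np.hstack([a[60:340,120:520],im[60:340,120:520]])]))
```

```text
settled [ 524.99 -392.99   39.97]
down False [ 525.27 -393.23   -4.74]
lift op 0.719 gf 86.9 t 25.0583
settled [554.57  33.15 174.97]
[554.58137     33.14402105 175.        ] 0.7230829862533883
```

View pics/m1.png

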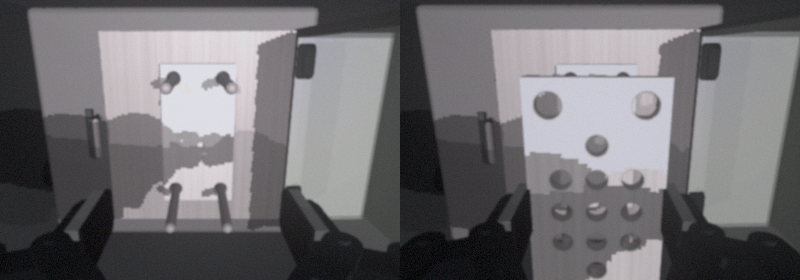

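The drip plate lies flat on the bed around the posts. The held plate's holes are at (268,165) and (366,164), aligned. Insert.

Run:
```python
from h import *
h=insert([554.6,33.2],65.5)
if h and st()["tcp_pos"][2]<70:
    release(); shot("wrist","after1")
    look(444.4,281,"k2")
    c,im=shot("scene","s1"); 
    for q,k in rects(im):
        if 150<q[0][0]<470 and 150<q[0][1]<290: print(np.array(q[0]).round(1),onz(c,q[0],12)[:2].round(1),np.round(q[1],1))
```

```text
insert hit True [554.64  33.2   68.34] F [-0.6 -0.5  6.4] op 0.719 gf 87.7 t 30.8333
k2 None 33.6417
[419.2 220.1] [466.2 348. ] [83.7 31.5]
[310.2 221.8] [549.1  12.7] [71.1 59.3]
```

Run:
```python
from h import *
a=cv2.imread("pics/k2.png"); s=cv2.imread("pics/s1.png")[150:300,330:490]
cv2.imwrite("pics/m2.png",np.hstack([cv2.resize(a[:,80:560],(440,367)),cv2.resize(s,(360,337)).repeat(1,0) if 0 else cv2.copyMakeBorder(cv2.resize(s,(360,337)),0,30,0,0,0)]))
```

```text
(no output)
```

View pics/m2.png

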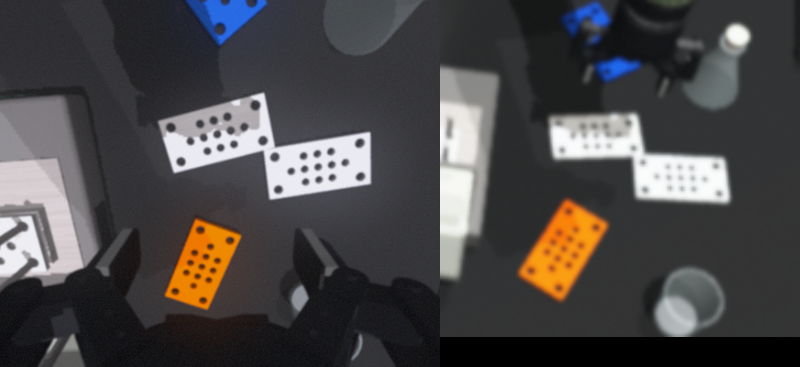

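The two left plates now touch at a corner, because one was knocked. Plate A has corners at crop (158,122), (264,93), (275,146), (175,173). Plate B has (264,149), (369,132), (371,184), (270,199). Fit both.

```bash
cat >> h.py <<'E'
def fitcorners(c,uv,guess,z=12):
    uv=np.array(uv,float)
    def X(p):
        M=np.array([[np.cos(p[2]),-np.sin(p[2])],[np.sin(p[2]),np.cos(p[2])]]); return np.c_[PC@M.T+p[:2],np.full(4,z)]
    best=None
    for k in range(4):
      for s in(1,-1):
        u=np.roll(uv[::s],k,0); f=least_squares(lambda p:(proj(c,X(p))-u).ravel(),guess)
        if best is None or f.cost<best.cost: best=f
    x=best.x; x[2]=(x[2]+np.pi/2)%np.pi-np.pi/2; return x,best.cost
E
python3 - <<'E'
from h import *
c=cam("wrist"); im=cv2.imread("pics/k2.png"); g=cv2.cvtColor(im,cv2.COLOR_BGR2GRAY)
for nm,q,gs in(("A",[(158,122),(264,93),(275,146),(175,173)],(444,281,0)),("B",[(264,149),(369,132),(371,184),(270,199)],(507,398,0))):
    u=np.array([(x*480/440+80,y*480/440) for x,y in q],np.float32)
    s=cv2.cornerSubPix(g,u.copy().reshape(-1,1,2),(4,4),(-1,-1),(3,30,.01)).reshape(-1,2)
    print(nm,fitcorners(c,u,gs),fitcorners(c,s,gs),(s-u).round(1).tolist())
print(c[1],st()["tcp_pos"])
E
```

```text
A (array([4.45898436e+02, 2.83456789e+02, 2.63739448e-01]), np.float64(0.5406602524390098)) (array([4.45347620e+02, 2.82635277e+02, 2.52974191e-01]), np.float64(0.5841869591593517)) [[-0.6000000238418579, -1.5], [-0.699999988079071, -1.0], [-0.30000001192092896, 1.2999999523162842], [-1.5, -0.6000000238418579]]
B (array([4.85240993e+02, 4.07000757e+02, 1.64552120e-01]), np.float64(1.291420329778913)) (array([4.85080525e+02, 4.06480817e+02, 1.70868112e-01]), np.float64(0.5128896514585437)) [[-1.2000000476837158, 1.0], [0.800000011920929, -0.4000000059604645], [-0.699999988079071, -1.0], [-0.699999988079071, -0.0]]
[406.81975635 282.28249658 343.39514613] [479.65993165 280.60210679 200.04900476]
```

Run:
```python
from h import *
c=cam("wrist"); s=cam("scene")
print("flask foot",onz(c,(473,27),0),onz(s,(450,190),10),"beaker",onz(s,(434,293),3))
grab([445.35,282.65,.253],-1)
bot.move_ptp([BED[0],BED[1],185],[np.pi,0,BED[2]-np.pi/2]); t=settle([BED[0],BED[1]-.1,175],BED[2]-np.pi/2)
print(t,st()["opening"])
c,im=shot("wrist","h2"); import pickle; pickle.dump(c,open("h2.pkl","wb"))
a=cv2.imread("pics/after1.png")
cv2.imwrite("pics/m3.png",np.hstack([a[60:340,120:520],im[60:340,120:520]]))
cs,sn=np.cos(.07),np.sin(.07)
for k in(-21,21):
    X=[BED[0]+k*cs+51*sn,BED[1]+k*sn-51*cs]; print("hole px if aligned",proj(c,[*X,192])[0],"tip",proj(c,[*X,140])[0])
```

```text
flask foot [327.01807504 441.27215088   0.        ] [330.51739986 437.71119488  10.        ] beaker [688.97711016 414.57561073   3.        ]
settled [445.31 282.65  40.01]
down False [445.54 282.75  -4.87]
lift op 0.714 gf 86.8 t 39.4833
settled [554.57  33.28 174.97]
[554.60884243  33.26514699 175.        ] 0.7181999039056235
hole px if aligned [366.07542747 159.16969064] tip [351.97131367 145.04403979]
hole px if aligned [266.02313219 159.07703997] tip [280.13750658 144.975737  ]
```

View pics/m3.png

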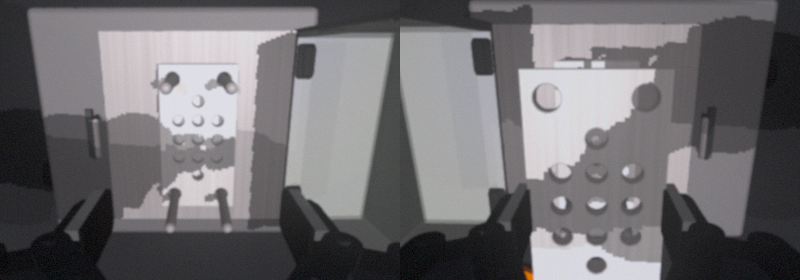

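Two plates are seated. The held plate's holes are at (267,157) and (366,157) against the aligned (266,159), so I shift about 0.7 mm in +y and insert.

Run:
```python
from h import *
t=settle([554.6,33.9,165]); h=insert(t,77.5)
if h and st()["tcp_pos"][2]<82:
    release(); shot("wrist","after2")
    r=look(485,406.5,"k3")
```

```text
settled [554.79  33.86 165.26]
insert hit True [554.58  33.89  80.22] F [-0.3  0.5  5.9] op 0.72 gf 87.6 t 44.7333
k3 (array([4.85784088e+02, 4.06102509e+02, 1.76167250e-01]), [66.6, 129.0]) 48.4167
```

Run:
```python
from h import *
grab([485.8,406.1,.175],-1)
bot.move_ptp([BED[0],BED[1],185],[np.pi,0,BED[2]-np.pi/2]); t=settle([BED[0],BED[1]+.1,175],BED[2]-np.pi/2)
print(t,st()["opening"])
c,im=shot("wrist","h3"); a=cv2.imread("pics/after2.png")
cv2.imwrite("pics/m4.png",np.hstack([a[60:340,120:520],im[60:340,120:520]]))
cs,sn=np.cos(.07),np.sin(.07)
for k in(-21,21):
    X=[BED[0]+k*cs+51*sn,BED[1]+k*sn-51*cs]; print("hole px if aligned",proj(c,[*X,192])[0])
```

```text
settled [485.79 406.15  40.01]
down False [486.05 406.3   -4.77]
lift op 0.723 gf 86.8 t 54.1333
settled [554.61  33.49 175.  ]
[554.61982583  33.46498357 175.        ] 0.7169279365156709
hole px if aligned [366.15557541 158.69875683]
hole px if aligned [266.05759175 158.60614338]
```

View pics/m4.png

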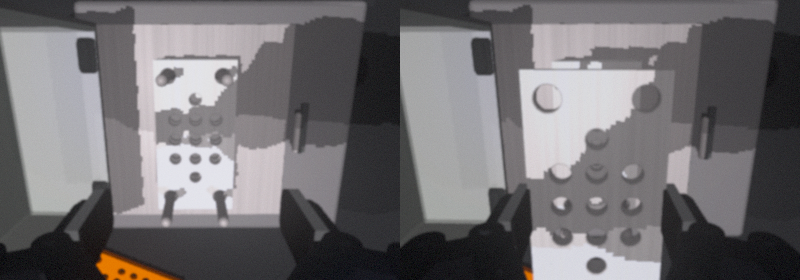

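Alignment is the same, holes at (267,157) and (366,157). Insert the last plate the same way, then check the scene for any remaining plates.

Run:
```python
from h import *
t=settle([554.6,33.9,165]); h=insert(t,89.5)
if h and st()["tcp_pos"][2]<94:
    release(); bot.move_ptp([480,40,330],[np.pi,0,np.pi+.07]); bot.dwell(.3)
    _,a=shot("wrist","after3"); _,b=shot("side","s3"); _,s=shot("scene","sc3")
    cv2.imwrite("pics/m5.png",np.hstack([cv2.resize(b[100:320,190:520],(400,267)),a[80:347,120:520]]))
    c=cam("scene")
    for q,k in rects(s): 
        if 150<q[0][0]<470 and 150<q[0][1]<290: print(np.array(q[0]).round(1),np.round(q[1],1))
```

```text
settled [554.78  33.86 165.26]
insert hit True [554.58  33.91  92.28] F [-1.3  0.5  5.6] op 0.724 gf 87.5 t 59.4667
[310.2 221.8] [71.1 59.5]
```

View pics/m5.png

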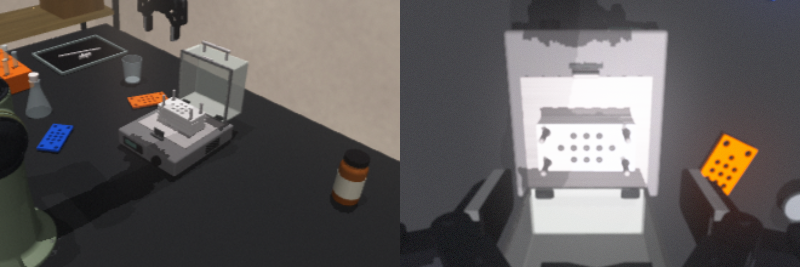

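All four plates sit flat on the posts, and only the blue and orange look-alikes and the bystanders remain on the bench. Now the hood: check the handle by triangulation, then push it along its arc with closed fingers.

```bash
cat >> h.py <<'E'
d=np.array([np.cos(.07),np.sin(.07)]); HG=BED[:2]+83*d
def bar(th): return -193*np.cos(th)+45*np.sin(th), 62+45*np.cos(th)+193*np.sin(th)
def at(dx,z): return [*(HG+d*dx),z]
YW=np.pi+.07
E
python3 - <<'E'
from h import *
P=tri([cam("scene"),cam("side")],[(260+243/5,165+331/5),(368,139)]); print("handle",P.round(1),"rel hinge along x",(P[:2]-HG)@d, [np.round(bar(t),1) for t in(1.58,1.64,1.7)])
x,z=bar(1.7); bot.grip(0,60)
bot.move_ptp(at(x+22,330),[np.pi,0,YW]); bot.dwell(.2)
print("hit",bot.movel(at(x+22,z-7),max_speed=60,threshold=5),st()["tcp_pos"],st()["contact_force"].round(1))
E
```

```text
handle [689.7  42.6 251.5] rel hinge along x 52.414167394193996 [array([ 46.8, 254.6]), array([ 58.2, 251.4]), array([ 69.5, 247.6])]
hit False [728.88739761  45.48636269 241.08431263] [1.4 0.6 0.2]
```

The handle measures 52 mm behind the hinge at z 251.5, so θ ≈ 1.61 as expected. Sweep it down to about 0.1.

Run:
```python
from h import *
for th in np.linspace(1.6,0.12,13):
    x,z=bar(th); s,c=np.sin(th),np.cos(th)
    p=at(x+5*s+11*s,z+5*c-7*s)
    h=bot.movel(p,max_speed=90,threshold=18); f=st()["contact_force"].round(1)
    print(round(th,2),h,st()["tcp_pos"].round(1),f)
    if h: break
print(st()["t"]); _,b=shot("side","s4"); _,a=shot("scene","sc4")
cv2.imwrite("pics/m6.png",np.hstack([cv2.resize(b[100:320,190:520],(400,267)),cv2.resize(a[130:290,220:460],(400,267))]))
```

```text
1.6 False [704.1  43.7 247.1] [0.5 0.9 0.2]
1.48 False [680.   42.1 251.9] [ 0.4 -0.   0.2]
1.35 False [655.3  40.3 254.3] [-0.2  0.1 -0.8]
1.23 False [630.5  38.6 254. ] [-0.6 -0.4 -0.6]
1.11 False [605.7  36.9 250.8] [0.7 0.2 0. ]
0.98 False [581.5  35.2 244.7] [ 0.5  0.1 -0.6]
0.86 False [558.1  33.5 235.8] [0.5 0.1 0.8]
0.74 False [535.9  32.  224.2] [-0.6 -0.4  0.6]
0.61 False [515.2  30.5 210.1] [0.8 0.6 0.2]
0.49 False [496.3  29.2 193.8] [ 0.4 -0.3  0.4]
0.37 False [479.7  28.  175.6] [ 1.2 -0.1  0.4]
0.24 False [465.4  27.  155.5] [ 0.5 -0.1  0. ]
0.12 False [453.7  26.2 134.1] [ 0.7  0.2 -0.2]
71.6333
```

View pics/m6.png

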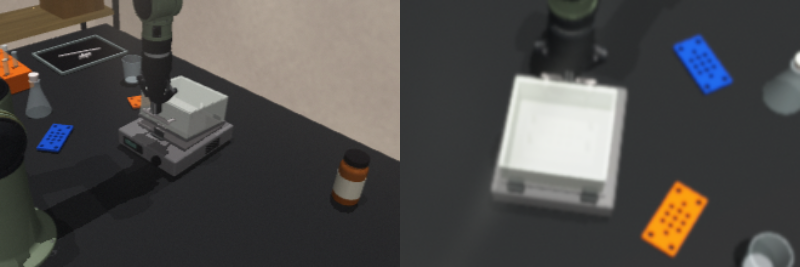

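The hood is down, near the catch. Press it on the handle.

Run:
```python
from h import *
x=-193
for z in (122,118,116,114,113,112,111,110,109):
    h=bot.movel(at(x+1,z),max_speed=40,threshold=28); bot.dwell(.15); s=st(); f=s["contact_force"].round(1)
    print(z,h,s["tcp_pos"].round(2),f)
    if h or (z<113 and f[2]>20): break
```

```text
122 False [445.9   25.66 121.96] [ 1. -0.  1.]
118 False [445.62  25.72 117.79] [-0.7 -0.   1. ]
116 False [445.94  25.67 115.94] [-0.2  0.3  0.7]
114 False [445.92  25.68 113.99] [ 0.1  0.2 -0.2]
113 False [445.85  25.67 113.  ] [-0.3  0.2 -0.4]
112 False [445.86  25.68 112.02] [-1.3 -0.5  0.6]
111 False [445.9   25.65 111.7 ] [-3.4 -0.3  9.8]
110 False [445.97  25.63 111.47] [-5.2  0.1 18.4]
109 False [446.01  25.65 111.28] [-7.5  0.4 25.3]
```

It stops rigidly at z 111.7 (nominal 112 at θ=0) under 25 N, so it snapped. Retract, re-touch gently to see that it holds, and take a final look.

Run:
```python
from h import *
bot.movel(at(-192,135),max_speed=60); bot.dwell(.8)
print(bot.movel(at(-192,108),max_speed=20,threshold=4),st()["tcp_pos"].round(2))
bot.movel(at(-192,200),max_speed=150); bot.move_ptp([400,-40,330],[np.pi,0,np.pi]); bot.dwell(.5)
_,b=shot("side","s5"); _,a=shot("wrist","w5"); print(st()["t"])
cv2.imwrite("pics/m7.png",np.hstack([cv2.resize(b[120:280,230:470],(400,267)),a[80:347,200:600]]))
```

```text
True [445.78  25.68 111.82]
80.0333
```

View pics/m7.png

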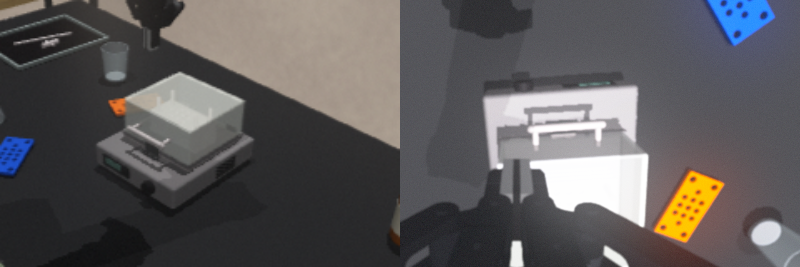

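The hood is fully shut over the stack, with the handle re-touched at the shut height. The bystanders and look-alikes are untouched. Hand in.

```bash
python3 -c "
from bench import bot
print(bot.sign_off())"
```

```text
the job is handed in; nothing more can be done
None
```

I've handed the job in at about 80 s: the drip plate is on the bed, all three drying plates on the bench are stacked flat over the posts, the hood is snapped fully shut, and the flask, jar and beaker were never touched.

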